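# Lengthen the landing-net handle by one hole

## Task

Make the landing net in the counter cradle one hole longer: pinch both brass snap studs of its blue tube in flush, draw the cork-handled section out, and stop at the next pair of holes, with both studs sprung fully out again, then let go. Work gently: do not crush the tube or force the studs against the edges of their holes, and leave the fly box, reel and bottle where they are.

Things in the scene. Friction and masses are not known exactly. Their poses are not given: they have to be found in the camera images.
- cradle: Fixed wooden board (120 x 240 x 14 mm) with two black saddles holding a landing net (mesh off). Origin: underside of the board, below the first pair of holes; z up, y along the tube towards the cork handle (the way it is drawn out), x through the two studs. Tube axis 85 mm up. Both sides of the tube are free from y = -40 to 85 mm; saddles lie beyond, the wooden hoop beyond y = -100 mm.
- sleeve: Blue flat-sided outer tube, fixed, slippery, 30 mm wide and high, y = -76 to 116 mm; origin on its axis at the first holes, axes as the cradle. Each side wall (3 mm) has three 16 mm holes joined by an 8 mm high slot. The second holes lie 34 to 50 mm beyond the first (varies, not measured), the third 36 mm beyond the second. A white stripe on top marks the second and the third pair.
- section (a joint): How far the inner section with the cork handle is drawn out, m: about 0 in the first holes, grows along the cradle's +y, travel -0.003 to 0.1. Slides with 2 to 5 N of friction while the studs are inside the slot; with studs out in holes it has about 1 mm of play either way and must not be forced.
- press_near (a joint): How far the stud on the cradle's -x side is pushed in, m: 0 fully out (its 14 mm collar locks in a hole); 0.0045 collar just under the wall, free to slide; 0.007 end flush with the tube's side; 0.0085 end of travel. Spring 3 N at 0, 6.5 N at 0.007. Let go between holes it stays trapped at 0.0045, stem 2.5 mm proud, until a hole comes past and it springs out.
- press_far (a joint): The same for the stud on the cradle's +x side.
- stud_near: Brass stud on the -x side, 6.6 mm stem in a 14 mm collar, standing 7 mm proud of the tube when out; moves with the section and inwards when pressed. Origin on the tube axis level with the stud when it is out.
- stud_far: Brass stud on the +x side, the same.
- studs_mid (a point): Point on the tube axis midway between the two studs; moves with the section. Stud ends are 44 mm apart when out, 30 mm when flush. A pinch of 10 to 15 N presses both flush and carries them along the tube; over 40 N crushes the tube.
- handle_waist (a point): Middle of the waist of the cork handle, on its axis (85 mm above the counter), 182 mm along y from the studs; the waist is 24 mm thick and 26 mm long between two steep-shouldered 35 mm thick swells, and can be gripped from above.
- flybox: Open grey fly box 100 x 150 x 24 mm, loose on the counter; origin centre of its underside. Leave alone.
- reel: Dark fly reel lying flat, 84 mm across, 46 mm high with its crank; origin centre of its underside. Leave alone.
- floatant: Small green bottle with orange cap, 34 mm across, 70 mm high; origin centre of its underside. Leave alone.

How it is judged:
On the way, in this order (a step that is already met when the one before it is completed fails the run):
1. both studs pressed in clear of the first holes (4.5 mm or more) with the section still there (value of joint each of press_near, press_far above 0.0045 m and value of joint section below 0.004 m), for 0.05 s.
2. the section drawn out past the edge of the first holes (10 mm) with both studs inside the slot (value of joint section above 0.01 m and value of joint each of press_near, press_far above 0.003 m), for 0.05 s.
At the end, for the whole second after the job is handed in: Both studs stand fully out (pressed in less than 1.5 mm) in the second pair of holes (section drawn out 31 to 54 mm), the section at rest and let go (value of joint section between 0.031 and 0.054 m and value of joint each of press_near, press_far below 0.0015 m and velocity of joint section between -0.005 and 0.005 m/s); the robot touches nothing.
It fails at once if a snap stud is forced (more than 15 N on it) (contact force between any of stud_near, stud_far and anything else above 15 N).
It fails at once if the tube is crushed: more than 80 N in all between fingers and blue tube (contact force between the fingers and sleeve above 80 N).
It fails at once if the fly box, reel or bottle is moved more than 20 mm (distance of any of flybox, reel, floatant from where it was at the start of the episode above 0.02 m).
It also fails if it takes over 54 s, if anything falls off the work surface, if the arm or the gripper's body presses on something with over 40 N, if the wrist force passes 120 N, or if a joint passes its speed limit or range.

## Robot

A 7-joint arm with a two-finger parallel gripper is mounted at the origin on the work surface. World frame = base frame: x ahead of the robot, y to its left, z up, the work surface at z = 0. Lengths are in m, angles in rad, forces in N, time in s.
With the tool pointing down it reaches from about 0.425 to 0.925 m from the base axis. Payload 6.8 kg.
Tool frame: the origin (TCP) lies on the front face of the gripper's body, between the roots of the fingers; the fingertips stand 73 mm ahead of it and the grasp point (between the pads) lies 54 mm ahead of it (env.nose_length is the distance from the TCP to the fingertips, in m); z points along the fingers, y is the line along which they close (so a half turn about z gives the same grasp; the last joint's range is limited). The gripper opens to 85 mm and grips with 20 to 120 N. Pads are 22 mm wide; open, the fingers measure 114 mm over their backs; the gripper's body (76 mm by 85 mm) begins 54 mm behind the grasp point. The pads swing forward as they close: fully open they stand 13 mm farther back than shut.
Start: joints at [1.051, 0.477, 0.022, 1.555, -0.011, 1.109, -0.083], TCP at [0.27, -0.619, 0.304] pointing down, gripper open.
Joint ranges: [-2.96, 2.96], [-0.34, 2.1], [-1.41, 1.46], [0.24, 2.44], [-1.37, 4.51], [0.17, 1.92], [-2.96, 2.96]. Speed limits (rad/s): [2.39, 2.39, 3.14, 3.14, 3.14, 3.14, 3.14].

## Interface

Orientations are given as a unit quaternion [w, x, y, z].
In Python, from cell import env, kin, camera, calibration, job gives the robot as it stands. The module is installed in compiled form; this text tells all that it offers. Calls block until the motion is done:
- env.reach(position, orientation): joint-space move of the TCP to a pose.
- env.movel(position, velocity=0.15, rot=None, stop_force=None): straight line of the TCP; rot=None keeps the orientation; velocity is the mean speed in m/s. With stop_force (N) it stops when the force on the tool has changed by that much, and returns True; else False.
- env.goto_joints(angles): joint-space move.
- env.grip(opening, f_grip=None): finger opening in m; f_grip is the grip in N (None keeps the last); returns when the fingers have stopped.
- env.dwell(seconds).
- kin.inverse_kinematics(position, orientation): joint angles nearest the present ones, or None.
- env.get_state(): the state.
- camera(name): name is "scene" or "top" or "wrist"; returns (picture, depth): 400x640x3 uint8, blue, green, red; 400x640 float32, m along the optical axis (not along the pixel's ray), 0 where there is no reading.
- calibration(name): a dict with "fx", "fy", "cx", "cy" (pixels), "rvec" (rotation vector, rad) and "tvec" (3), from world to camera coordinates, as OpenCV has them. Camera axes: x right, y down, z forward; pixel columns grow to the right and rows downward; lengths in m; the calibration is good to about 2 mm. A picture is of the moment at which its call begins: read the wrist's pose just before it. calibration takes no time and is no camera call; for the wrist camera it gives the pose at the moment of the call.
A pose or a line that the arm cannot do raises env.PlanningError and nothing moves.
- job.job_done(): hands the job in; it is judged then, once.
The state is a dict: "time": time; "qpos": joint angles; "joint_velocities": joint speeds; "joint_torque": joint torques, N m; "tcp_pos": TCP position; "orientation": TCP orientation; "force": force on the tool from outside, world axes, zero at the start; "torque": the same for the moment, N m; "opening": finger opening in m; "gripper_force": force on a finger pad.
Only numpy, scipy, OpenCV 4.12 (cv2) and the standard library are available. Lean on these libraries where they do the work, as an engineer would, in place of code of your own. Each camera call takes 0.05 s, during which the arm holds its last target. There are 200 camera calls.

## Working session

There is one attempt and no reset: what is moved stays moved. The work goes in short steps, each a Python script; the robot and the scene stay as the last script left them, time stands still between calls to the robot, and variables do not carry over. Pictures are saved under pics/ and viewed, at most 10 in all, crops included, and the job is handed in when it is done.

```bash
mkdir -p pics; cat > h.py <<'E'
import numpy as np, cv2
from cell import env, kin, camera, calibration, job
def snap(name):
    c=calibration(name); im,d=camera(name); return c,im,d
def world(c,d,u,v):
    z=d[int(v),int(u)]; p=np.array([(u-c["cx"])/c["fx"]*z,(v-c["cy"])/c["fy"]*z,z])
    R=cv2.Rodrigues(np.array(c["rvec"],float))[0]; return R.T@(p-np.array(c["tvec"]).ravel())
E
python3 - <<'E'
from h import *
for n in("scene","top"):
    c,im,d=snap(n); cv2.imwrite(f"pics/{n}0.png",im); np.savez(f"{n}0.npz",d=d,**{k:np.array(v) for k,v in c.items()})
    print(n,c)
s=env.get_state(); print(s["time"],s["orientation"],s["opening"])
E
```

```text
scene {'fx': 441.79685817083566, 'fy': 441.79685817083566, 'cx': 324.1422535457582, 'cy': 196.44912919737848, 'rvec': array([ 1.6410125 ,  1.6157367 , -0.88421281]), 'tvec': array([ 0.01877239, -0.24158759,  1.1708523 ])}
top {'fx': 379.8924277256105, 'fy': 379.8924277256105, 'cx': 314.90594109125357, 'cy': 198.89716057873633, 'rvec': array([ 2.11618271, -2.15416101,  0.11953701]), 'tvec': array([0.02660628, 0.56666598, 0.65061702])}
0.1 [-8.02513570e-04  9.78874596e-01  2.04459855e-01 -2.18785615e-04] 0.08542378605425005
```

View pics/top0.png

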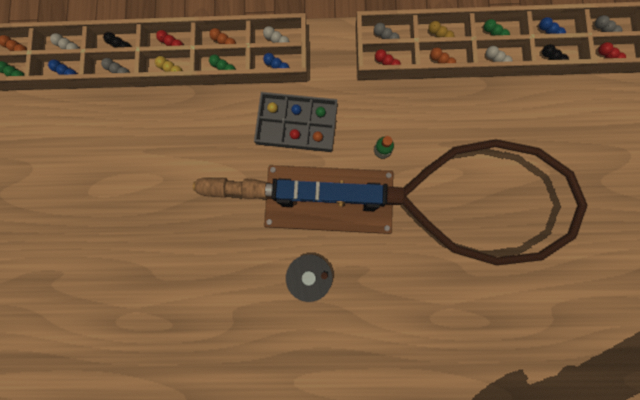

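View pics/scene0.png

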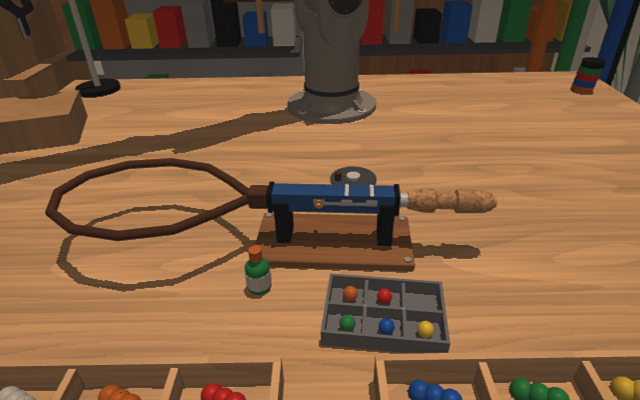

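```bash
cat > m.py <<'E'
from h import *
out=[]
for n in("top","scene"):
    z=np.load(f"{n}0.npz"); c={k:z[k] for k in z}; d=z["d"]; im=cv2.imread(f"pics/{n}0.png")
    R=cv2.Rodrigues(c["rvec"])[0]; v,u=np.mgrid[:400,:640]
    P=np.stack([(u-c["cx"])/c["fx"]*d,(v-c["cy"])/c["fy"]*d,d],-1); W=(P-c["tvec"].ravel())@R
    b,g,r=[im[...,i].astype(int) for i in range(3)]
    if n=="top": m=(b>r+25)&(u>265)&(u<395)&(v>170)&(v<215)
    else: m=(b>r+25)&(u>260)&(u<405)&(v>175)&(v<220)
    top=m&(abs(W[...,2]-.1)<.006)
    p=W[top]; print(n,m.sum(),len(p),"z",np.median(p[:,2]))
    rect=cv2.minAreaRect((p[:,:2]*1000).astype(np.float32)); print(rect)
    print("y range",W[m][:,1].min(),W[m][:,1].max())
    # white stripes / brass
    br=(r>b+40)&(W[...,2]>.07)&(W[...,2]<.096)
    sel=br&((u>325)&(u<355)&(v>170)&(v<212) if n=="top" else (u>300)&(u<335)&(v>195)&(v<212))
    for q in zip(v[sel],u[sel]): print(q,W[q].round(4))
    wh=(b>150)&(r>150)&(W[...,2]>.085)&((u>280)&(u<330)&(v>175)&(v<205) if n=="top" else (u>335)&(u<380)&(v>180)&(v<200))
    if wh.sum():
        lab=cv2.connectedComponentsWithStats(wh.astype(np.uint8))
        for i in range(1,lab[0]): 
            if lab[2][i,4]>5: print("white",W[lab[1]==i].mean(0).round(4),lab[2][i])
    crop=im[165:220,255:400] if n=="top" else im[170:270,250:420]
    out.append(cv2.resize(crop,(780,int(780*crop.shape[0]/crop.shape[1])),interpolation=cv2.INTER_CUBIC))
o=np.vstack(out); o=cv2.resize(o,(int(o.shape[1]*600/o.shape[0]),600)) ; cv2.imwrite("pics/crop0.png",o)
E
python3 m.py
```

```text
top 1785 1701 z 0.10034877629618882
((571.5867309570312, -8.322090148925781), (176.47044372558594, 30.18149757385254), 85.9134292602539)
y range -0.09686887302811369 0.07976882447522164
(np.int64(180), np.int64(339)) [ 0.5922 -0.0263  0.0863]
(np.int64(180), np.int64(340)) [ 0.5918 -0.028   0.0882]
(np.int64(180), np.int64(341)) [ 0.5921 -0.0297  0.0865]
(np.int64(180), np.int64(342)) [ 0.5917 -0.0314  0.0883]
(np.int64(181), np.int64(339)) [ 0.5903 -0.0263  0.0872]
(np.int64(181), np.int64(340)) [ 0.5898 -0.0279  0.0896]
(np.int64(181), np.int64(341)) [ 0.5902 -0.0296  0.0874]
(np.int64(181), np.int64(342)) [ 0.5902 -0.0313  0.0874]
(np.int64(182), np.int64(340)) [ 0.5884 -0.0279  0.0882]
(np.int64(182), np.int64(341)) [ 0.5883 -0.0296  0.0886]
(np.int64(182), np.int64(342)) [ 0.5884 -0.0313  0.0876]
(np.int64(201), np.int64(338)) [ 0.5557 -0.0236  0.0898]
(np.int64(201), np.int64(339)) [ 0.5552 -0.0252  0.093 ]
(np.int64(201), np.int64(340)) [ 0.5553 -0.0269  0.0923]
(np.int64(201), np.int64(341)) [ 0.5551 -0.0285  0.0935]
(np.int64(202), np.int64(337)) [ 0.5549 -0.0221  0.0833]
(n
[... 4600 characters left out ...]
)) [ 0.5906 -0.0305  0.0856]
(np.int64(206), np.int64(319)) [ 0.5912 -0.029   0.0859]
(np.int64(206), np.int64(320)) [ 0.5911 -0.0276  0.0858]
(np.int64(206), np.int64(321)) [ 0.5859 -0.0263  0.0822]
(np.int64(206), np.int64(322)) [ 0.584  -0.0248  0.0808]
(np.int64(207), np.int64(316)) [ 0.5852 -0.0335  0.0801]
(np.int64(207), np.int64(317)) [ 0.5905 -0.032   0.0837]
(np.int64(207), np.int64(318)) [ 0.5909 -0.0305  0.084 ]
(np.int64(207), np.int64(319)) [ 0.5898 -0.0291  0.0832]
(np.int64(207), np.int64(320)) [ 0.591  -0.0277  0.084 ]
(np.int64(207), np.int64(321)) [ 0.5859 -0.0263  0.0805]
white [0.5704 0.011  0.1009] [346 185   2  10  16]
white [0.5755 0.0467 0.1008] [371 185   2  11  20]
```

View pics/crop0.png

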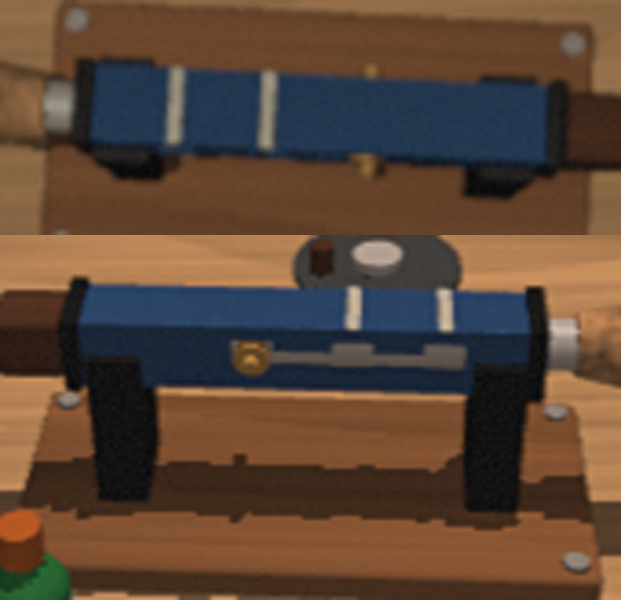

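The top view shows the tube running roughly along +y, with the studs at about px (340,179) and (340,204) and the second stripe at col 318. In the scene view the studs are in the first holes. That puts the stud midpoint at about (0.570, -0.028), the axis 4.1° off world y, and the second pair about 39 mm along. I'll move above the studs and refine this with the wrist camera.

```bash
cat >> h.py <<'E'
from scipy.spatial.transform import Rotation as Ro
th=np.radians(4.1)
A=np.array([np.sin(th),np.cos(th),0]); X=np.array([np.cos(th),-np.sin(th),0])  # cradle y, cradle x
M=np.array([.570,-.028,0]); 
def quat(s=1):
    q=Ro.from_matrix(np.c_[s*A,s*X,[0,0,-1]]).as_quat(); return q[[3,0,1,2]]
def at(s,z,dx=0): return M+A*s+X*dx+np.array([0,0,z])
E
python3 - <<'E'
from h import *
for s in(1,-1):
    q=kin.inverse_kinematics(at(0,.27),quat(s)); print(s,None if q is None else np.round(q,2))
env.reach(at(0.01,.25),quat(1))
s=env.get_state(); print(s["time"],s["tcp_pos"],s["force"])
c,im,d=snap("wrist"); cv2.imwrite("pics/w1.png",im); np.savez("w1.npz",d=d,**{k:np.array(v) for k,v in c.items()})
print(c)
E
```

```text
1 [ 0.36  0.39 -0.53  1.82  0.23  1.   -0.34]
-1 [-0.91  0.69  1.28  1.9  -0.74  1.14 -2.56]
2.4917 [ 0.57081884 -0.01952706  0.24990907] [ 0.55179923 -0.71524877  0.67417789]
{'fx': 327.38034715558774, 'fy': 327.38034715558774, 'cx': 318.03370316052053, 'cy': 200.14951639558416, 'rvec': array([-2.81662005,  0.10339706,  0.01842231]), 'tvec': array([-0.56979256, -0.00333642,  0.33654354])}
```

View pics/w1.png

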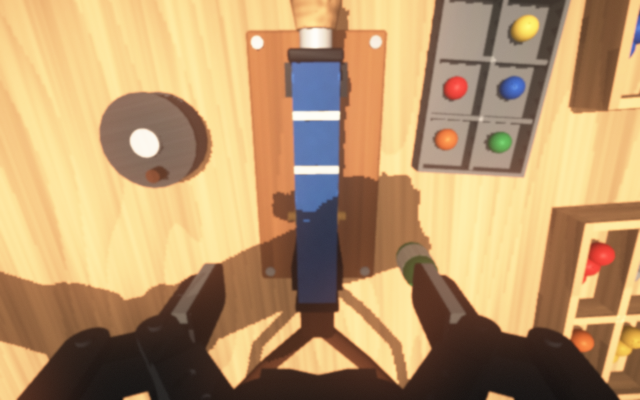

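The wrist view shows the studs at about (291,215) and (342,215), and the stripes at rows 170 and 115. I'll refine these to sub-pixel by intersecting rays with planes of known height.

```bash
cat >> h.py <<'E'
def ray(c,u,v,z):
    R=cv2.Rodrigues(np.array(c["rvec"],float).ravel())[0]; o=-R.T@np.array(c["tvec"]).ravel()
    w=R.T@np.array([(u-c["cx"])/c["fx"],(v-c["cy"])/c["fy"],1]); return o+w*(z-o[2])/w[2]
def loc(p): return np.round(np.array([(p-M)@X,(p-M)@A,p[2]])*1000,1)
E
python3 - <<'E'
from h import *
z=np.load("w1.npz"); c={k:z[k] for k in z}; im=cv2.imread("pics/w1.png").astype(int)
for r0,r1 in((160,182),(105,127)):
    g=im[r0:r1,297:337,2].mean(1); g=np.clip(g-80,0,None); v=(g*np.arange(r0,r1)).sum()/g.sum()
    print("stripe",v,loc(ray(c,317,v,.1)))
for v in(140,150,190,200,240,270):
    m=np.where((im[v,270:360,0]>im[v,270:360,2]+8))[0]+270; 
    if len(m): print(v,m.min(),m.max(),loc(ray(c,m.min()-.5,v,.1)),loc(ray(c,m.max()+.5,v,.1)))
for a,b in((284,296),(337,350)):
    p=im[206:226,a:b]; print((p[...,2]-p[...,0]))
cv2.imwrite("pics/w1c.png",cv2.resize(im[160:250,260:375].astype(np.uint8),None,fx=6,fy=6,interpolation=cv2.INTER_CUBIC))
E
```

```text
stripe 169.52410988586954 [ -1.2  38.4 100. ]
stripe 115.27370244519955 [ -1.1  74.5 100. ]
140 294 338 [-16.8  58.5 100. ] [ 13.1  58.5 100. ]
150 294 338 [-17.   51.8 100. ] [ 13.3  51.8 100. ]
190 295 338 [-17.   23.7 100. ] [ 13.8  23.7 100. ]
200 295 336 [-17.2  16.4 100. ] [ 12.5  16.3 100. ]
240 298 336 [-15.8 -14.7 100. ] [ 13.  -14.8 100. ]
270 298 335 [-16.3 -39.9 100. ] [ 12.6 -39.9 100. ]
[[ 70  70  69  67  66  65  66  66  65  62  38  -9]
 [ 70  69  68  68  67  67  65  66  65  63  44  -1]
 [ 70  70  69  68  67  66  65  65  66  64  48   8]
 [ 70  69  68  68  67  66  66  67  65  65  54  20]
 [ 70  69  69  68  68  68  68  67  67  68  61  35]
 [ 71  69  69  69  72  73  73  73  73  73  68  47]
 [ 70  71  70  72  77  80  82  81  81  81  75  52]
 [ 70  70  71  76  83  89  89  88  89  89  81  56]
 [ 71  70  71  77  85  93  94  94  94  92  84  61]
 [ 71  70  71  78  88  95  97  96  95  95  88  66]
 [ 71  70  71  78  89  96  97  97  97  95  89  66]
 [ 71  71  73  78  88  93  96  95  95  93  88  66]
 [ 74  72  75  81  88  92  92  92  91  90  84  64]
 [ 88  83  83  86  90  89  86  84
[... 465 characters left out ...]
61 62 60 59 58 59 60 61 61]
 [20 49 63 64 64 63 62 60 60 59 60 61 61]
 [25 55 68 70 69 69 67 66 63 59 60 61 61]
 [32 64 78 78 77 78 77 74 67 61 60 60 61]
 [40 73 84 85 85 84 84 80 72 64 61 60 61]
 [44 77 89 89 89 89 88 86 77 67 61 61 62]
 [45 79 90 92 90 90 90 87 79 67 62 60 61]
 [45 79 90 91 91 91 91 89 79 68 62 60 61]
 [44 77 88 89 89 88 89 87 79 67 62 61 61]
 [42 75 85 85 83 84 85 83 77 67 61 61 61]
 [40 71 79 78 77 77 77 76 70 64 60 61 62]
 [36 66 72 69 68 69 68 68 64 61 61 61 62]
 [35 61 67 64 62 63 62 61 61 60 60 61 62]
 [33 60 65 64 62 60 60 60 60 61 60 61 63]
 [31 58 64 63 61 62 61 60 59 60 60 61 62]
 [27 54 63 62 61 61 61 60 60 59 60 61 61]
 [22 50 61 62 62 60 60 60 59 61 61 60 61]]
```

View pics/w1c.png

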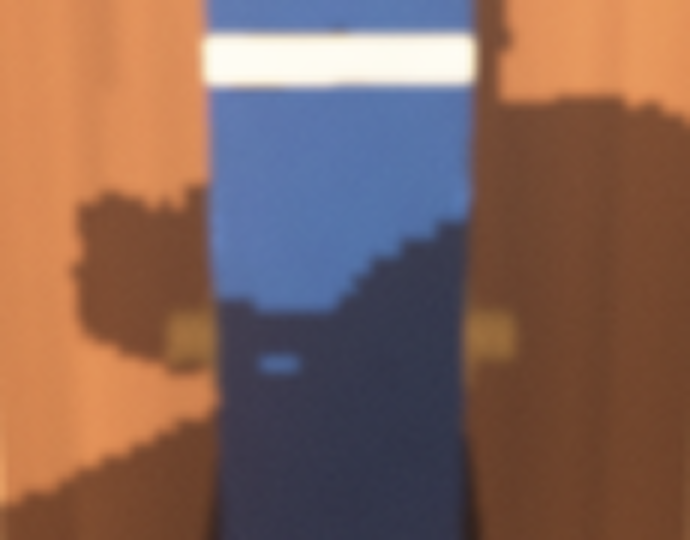

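```bash
python3 - <<'E'
from h import *
z=np.load("w1.npz"); c={k:z[k] for k in z}
print(loc(ray(c,287.3,215.8,.085)),loc(ray(c,345.9,215.6,.085)))
env.movel(at(0,.137,-.0009),velocity=.12)
s0=env.get_state(); print(s0["time"],s0["tcp_pos"],s0["force"],s0["opening"])
env.grip(.050,f_grip=20)
for o in (.046,.044,.042,.040,.038):
    env.grip(o); s=env.get_state(); print(o,round(s["opening"],4),s["gripper_force"],((s["force"]-s0["force"])@X).round(2),s["time"])
E
```

```text
[-24.2  -1.4  85. ] [20.8 -1.3 85. ]
3.6333 [ 0.56968853 -0.02774162  0.13774597] [ 0.12390104 -0.34347366  0.52164502] 0.08567582967655465
0.046 0.046 0.0 -0.55 4.2917
0.044 0.0441 0.44088158290833235 -0.01 4.5083
0.042 0.0418 3.4305504709482193 -1.38 4.725
0.04 0.0402 3.920544683933258 0.02 4.9417
0.038 0.0381 4.410299509763718 -0.54 5.1583
```

```bash
python3 - <<'E'
from h import *
f0=np.array([0.124,-.343,.522])
for o in (.035,.033,.032,.031,.0305):
    env.grip(o); s=env.get_state(); print(o,round(s["opening"],4),s["gripper_force"],((s["force"]-f0)@X).round(2),((s["force"]-f0)@A).round(2),s["time"])
c,im,d=snap("wrist"); cv2.imwrite("pics/w2.png",im[100:400])
c,im,d=snap("scene"); cv2.imwrite("pics/s2.png",cv2.resize(im[150:270,220:440],None,fx=3,fy=3))
E
```

```text
0.035 0.0348 5.145984068512917 -0.71 0.35 5.375
0.033 0.033 5.635167807340622 -0.44 -0.42 5.5917
0.032 0.032 5.880173742771149 -0.54 -0.04 5.8083
0.031 0.0314 6.521991496992996 -1.0 0.51 6.025
0.0305 0.0303 7.019070627138717 -2.22 -0.69 6.2417
```

View pics/w2.png

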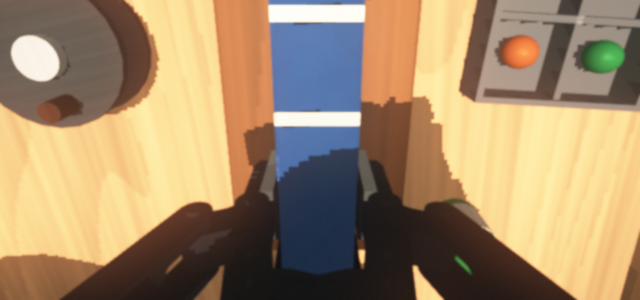

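The pinch is centred and the studs are almost flush. Next I'll draw the section out.

```bash
python3 - <<'E'
from h import *
env.grip(.0308)
p=np.array(env.get_state()["tcp_pos"]); f0=np.array(env.get_state()["force"])
for k in (.003,.012,.025,.036,.0392):
    env.movel(p+A*k,velocity=.025); s=env.get_state()
    print(k,s["time"],((s["force"]-f0)@A).round(2),((s["force"]-f0)@X).round(2),s["gripper_force"],s["opening"],((s["tcp_pos"]-p)@A).round(4))
c,im,d=snap("scene"); cv2.imwrite("pics/s3.png",cv2.resize(im[150:270,220:440],None,fx=3,fy=3))
for o in(.035,.037,.039,.041):
    env.grip(o); s=env.get_state(); print(o,round(s["opening"],4),s["gripper_force"],((s["force"]-f0)@X).round(2),((s["force"]-f0)@A).round(2))
E
```

```text
0.003 6.8333 1.35 -0.02 6.8837755266577005 0.030948095786636556 0.0031
0.012 7.3417 -0.0 -0.38 6.97758961468935 0.030707325764373815 0.0124
0.025 8.0083 -0.24 -0.73 6.997194020077586 0.031030293912763334 0.0253
0.036 8.6 0.17 -0.33 7.016603507800028 0.03095223167249335 0.0364
0.0392 8.875 -0.02 -1.74 7.032756654516561 0.03076354799275212 0.0395
0.035 0.035 5.165267139673233 1.19 0.49
0.037 0.037 4.671260789036751 0.68 0.85
0.039 0.0393 4.176352098584175 2.06 1.3
0.041 0.0409 3.684401661157608 0.64 1.13
```

View pics/s3.png

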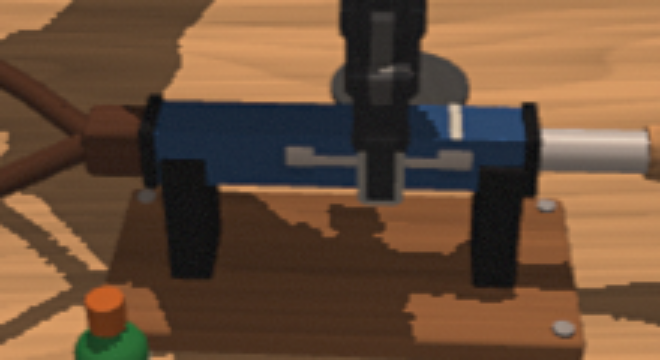

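The image shows the handle drawn out. The spring force still follows the pads at 41 mm opening, so at least one stud has come out in a hole. I'll let go, rise and check both.

```bash
python3 - <<'E'
from h import *
env.grip(.085)
p=np.array(env.get_state()["tcp_pos"]); env.movel(p+[0,0,.12]); print(env.get_state()["time"])
c,i1,d=snap("scene"); c2,i2,d=snap("wrist")
a=cv2.resize(i1[170:240,240:420],(780,303),interpolation=cv2.INTER_CUBIC); b=cv2.resize(i2[150:250,190:447],(780,297)[:2],interpolation=cv2.INTER_CUBIC)
cv2.imwrite("pics/f.png",np.vstack([a,b])[:600])
E
```

```text
11.2583
```

View pics/f.png

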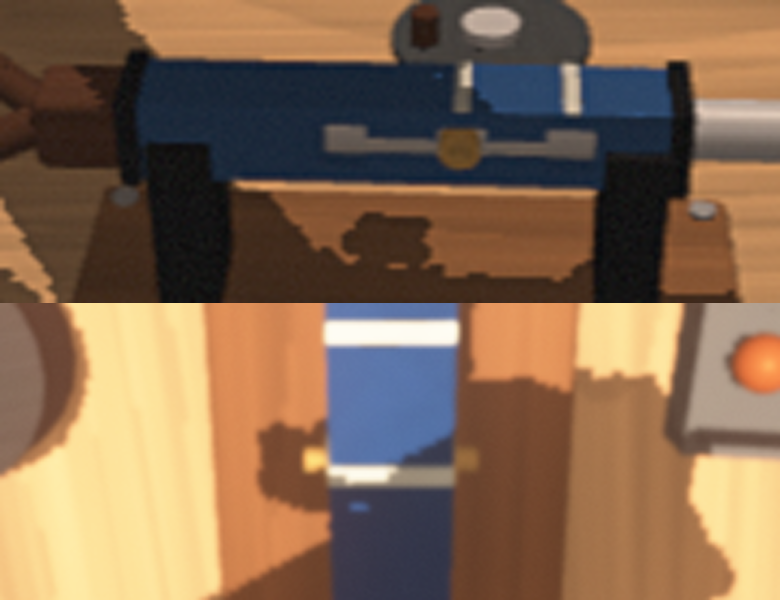

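Both studs stand out equally at the second stripe, at (315,460) and (466,460) in the lower half of the picture. They show the same proud length as at the start.

```bash
python3 -c "
from h import *
print(job.job_done())"
```

```text
the job is handed in; nothing more can be done
None
```

The net is one hole longer: the camera check showed both studs sprung fully out at the second stripe and the gripper clear; I've handed the job in, but it returned no verdict.

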